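Build a four-layer board test stack in the pin nest

TASK

Build the board test stack in the pin nest, one part at a time from the bottom up: first the blue board carrier between the pins, then the yellow spacer frame, then the red board carrier, and last the metal cover with its black grip bar on top. Each part must lie flat, squarely over the one below with its long side along the nest's. Set the parts down without dropping them, and leave the round tin, the amber tape roll and the small cutters beside the work where they are.

Things in the scene. Friction and masses are not known exactly. Their poses are not given: they have to be found in the camera images.
- nest: fixed dark steel plate 122 (x) x 86 (y) x 10 mm on the grey mat (mat top z = 3 mm) with six steel pins, 8 mm thick, tapered, 30 mm high above the plate, at (+-32, +-35) and (+-53, 0) mm: a pocket for a 90 x 54 mm part, long side along x, 4 mm play all round, long sides open mid-way for fingers. Origin: centre of the plate's underside, z up; the first part rests 10 mm above it.
- blue_carrier: circuit board, blue, with black and white components, set in a rectangular black frame; 90 mm long (its x) x 54 mm wide (its y) x 14 mm high, solid to the touch; origin at the centre of the underside, z up. Loose, about 0.1 kg. Grasp across the 54 mm width.
- spacer_frame: yellow plastic spacer: a rectangular frame with a see-through window (64 x 34 mm); 90 mm long (its x) x 54 mm wide (its y) x 14 mm high; origin at the centre of the underside, z up. Loose, about 0.07 kg. Grasp across the 54 mm width, on the outside.
- red_carrier: circuit board, red, with black and white components, set in a rectangular black frame; 90 mm long (its x) x 54 mm wide (its y) x 14 mm high, solid to the touch; origin at the centre of the underside, z up. Loose, about 0.1 kg. Grasp across the 54 mm width.
- cover: bright metal cover plate with a black grip bar on top; 90 mm long (its x) x 54 mm wide (its y) x 14 mm thick, solid to the touch; origin at the centre of the underside, z up. Loose, about 0.2 kg. The bar is 50 mm along x, 16 mm wide and 13 mm high, centred on the plate (top 27 mm above the origin). Grasp across the 54 mm width or by the bar.
- tip_tin: bystander: round white tin, 50 mm diameter, 24 mm high, loose; origin at the centre of its underside
- heat_tape: bystander: roll of amber tape lying flat, 58 mm diameter, 16 mm high, loose; origin at the centre of its underside
- side_cutters: bystander: small cutters with blue grips lying flat, 42 x 106 x 9 mm, loose; origin under the middle
Not all that is in view belongs to the job. Leave any green look-alike of the blue_carrier alone.

How it is judged:
On the way, in this order (a step that is already met when the one before it is completed fails the run):
1. the blue board carrier lies flat in the nest, between the pins, let go (x of blue_carrier in the frame of nest between -0.01 and 0.01 m and y of blue_carrier in the frame of nest between -0.01 and 0.01 m and z of blue_carrier in the frame of nest between 0.006 and 0.014 m and angle between the x axis of blue_carrier and the x axis of nest, either way round below 0.17 rad and angle between blue_carrier's own z axis and vertical below 0.06 rad and contact force between the fingers and blue_carrier below 0.1 N and linear speed of blue_carrier below 0.03 m/s), for 0.2 s.
2. the yellow spacer frame lies flat on the blue carrier, let go (x of spacer_frame in the frame of nest between -0.01 and 0.01 m and y of spacer_frame in the frame of nest between -0.01 and 0.01 m and z of spacer_frame in the frame of nest between 0.02 and 0.028 m and angle between the x axis of spacer_frame and the x axis of nest, either way round below 0.17 rad and angle between spacer_frame's own z axis and vertical below 0.06 rad and contact force between the fingers and spacer_frame below 0.1 N and linear speed of spacer_frame below 0.03 m/s), for 0.2 s.
3. the red board carrier lies flat on the yellow spacer, let go (x of red_carrier in the frame of nest between -0.01 and 0.01 m and y of red_carrier in the frame of nest between -0.01 and 0.01 m and z of red_carrier in the frame of nest between 0.034 and 0.042 m and angle between the x axis of red_carrier and the x axis of nest, either way round below 0.17 rad and angle between red_carrier's own z axis and vertical below 0.06 rad and contact force between the fingers and red_carrier below 0.1 N and linear speed of red_carrier below 0.03 m/s), for 0.2 s.
4. the metal cover lies flat on the red carrier, let go (x of cover in the frame of nest between -0.01 and 0.01 m and y of cover in the frame of nest between -0.01 and 0.01 m and z of cover in the frame of nest between 0.048 and 0.056 m and angle between the x axis of cover and the x axis of nest, either way round below 0.17 rad and angle between cover's own z axis and vertical below 0.06 rad and contact force between the fingers and cover below 0.1 N and linear speed of cover below 0.03 m/s), for 0.2 s.
At the end, for the whole second after the job is handed in: Blue carrier, yellow spacer, red carrier, cover lie in this order in the nest, at rest: centred within 10 mm along and across, undersides 10, 24, 38, 52 mm above the nest's underside within 4 mm, level within 0.06 rad, long sides along the nest's (either way round) within 0.17 rad (x of blue_carrier in the frame of nest between -0.01 and 0.01 m and y of blue_carrier in the frame of nest between -0.01 and 0.01 m and z of blue_carrier in the frame of nest between 0.006 and 0.014 m and angle between the x axis of each of blue_carrier, spacer_frame, red_carrier, cover and the x axis of nest, either way round below 0.17 rad and angle between each of blue_carrier, spacer_frame, red_carrier, cover's own z axis and vertical below 0.06 rad and linear speed of each of blue_carrier, spacer_frame, red_carrier, cover below 0.02 m/s and angular speed of each of blue_carrier, spacer_frame, red_carrier, cover below 0.2 rad/s and x of spacer_frame in the frame of nest between -0.01 and 0.01 m and y of spacer_frame in the frame of nest between -0.01 and 0.01 m and z of spacer_frame in the frame of nest between 0.02 and 0.028 m and x of red_carrier in the frame of nest between -0.01 and 0.01 m and y of red_carrier in the frame of nest between -0.01 and 0.01 m and z of red_carrier in the frame of nest between 0.034 and 0.042 m and x of cover in the frame of nest between -0.01 and 0.01 m and y of cover in the frame of nest between -0.01 and 0.01 m and z of cover in the frame of nest between 0.048 and 0.056 m); the robot touches nothing.
It fails at once if the tin, the tape roll or the cutters are pushed more than 20 mm from their place (distance of any of tip_tin, heat_tape, side_cutters from where it was at the start of the episode above 0.02 m).
It fails at once if a part of the stack is dropped (moves faster than 0.6 m/s with no finger on it) ((contact force between the fingers and blue_carrier below 0.05 N and linear speed of blue_carrier above 0.6 m/s) or (contact force between the fingers and spacer_frame below 0.05 N and linear speed of spacer_frame above 0.6 m/s) or (contact force between the fingers and red_carrier below 0.05 N and linear speed of red_carrier above 0.6 m/s) or (contact force between the fingers and cover below 0.05 N and linear speed of cover above 0.6 m/s)).
It also fails if it takes over 112 s, if anything falls off the work surface, if the arm or the gripper's body presses on something with over 40 N, if the wrist force passes 120 N, or if a joint passes its speed limit or range.

ROBOT

A 6-joint arm with a two-finger parallel gripper is mounted at the origin on a cart in front of the work surface, level with it; the furniture and walls round the work are solid. World frame = base frame: x ahead of the robot, y to its left, z up, the work surface at z = 0. Lengths are in m, angles in rad, forces in N, time in s.
With the tool pointing down it reaches from about 0.3 to 0.775 m from the base axis. Payload 14.6 kg.
Tool frame: the origin (TCP) lies midway between the tips of the shut fingers; the grasp point (between the pads) lies 19 mm behind it (arm.pinch_z is the distance from the TCP to the grasp point, in m); x points along the fingers, y is the direction in which the jaws open and shut, and the axes are right-handed (so a half turn about x gives the same grasp; the last joint's range is limited). The gripper opens to 94 mm and grips with 3 to 60 N. Pads are 16 mm wide; open, the fingers measure 119 mm over their backs; the gripper's body (75 mm by 177 mm) begins 78 mm behind the grasp point.
Start: joints at [-1.231, 0.3, 1.521, -0, 1.321, -0.067], TCP at [0.218, -0.505, 0.205] pointing down, gripper open.
Joint ranges: [-3.03, 3.03], [-0.79, 2.21], [0.23, 2.52], [-1.04, 4.18], [0, 3.07], [-2.55, 2.55]. Speed limits (rad/s): [2.22, 2.22, 2.57, 3.14, 3.14, 3.14].

INTERFACE

Orientations are given as a rotation vector (axis times angle).
In Python, from plant import telemetry, imaging, ticket, arm gives the robot as it stands.
- The arm moves only by the shell command python3 -m crank 'ROWS' [FORCE]. ROWS is JSON, a list of rows, each a list of 3 entries, a list of its own where there are three numbers: the closure, from 0 (fully open) to 1 (shut), then the shift along the tool's x, y, z in cm, then the turn, a rotation vector about the tool's x, y, z in rad. In form: [[jaw, [tx, ty, tz], [ax, ay, az]], ...]. A call has 1 to 10 rows; each row shifts and turns the commanded pose from where the row before left it, along the tool's axes as they then stand; what a row does not reach is not made up. A row lasts 1/8 s, in which the tool goes at most 62.5 mm and 10.7 degrees, less where a joint would pass 70% of its speed; a pose out of reach is approached as far as the arm can. A call with a gripper value outside its range is refused whole. The fingers move at their own pace and stop on an object; FORCE is the grip in N (left out, the last holds). Time passes only in rows, so rows that do not move let the fingers close. It gives the time, the measured TCP pose, the force and the opening at its end, in the units of the state.
- telemetry.observe(): the state, without advancing time (a new reading comes with each control period).
- imaging.grab_frame(name): name is "side" or "top"; returns a dict with "image" (400x640x3 uint8, red, green, blue), "z_map" (400x640 float32, m along the optical axis (not along the pixel's ray), 0 where there is no reading), "K" (3x3 intrinsics, pixels), "extrinsics" (4x4, takes a point from camera to world coordinates). Camera axes: x right, y up, looking along -z (the intrinsics and any distortion apply to the point x, -y, -z); pixel columns grow to the right and rows downward; lengths in m; the calibration is good to about 2 mm. A picture is of the moment at which its call begins.
- ticket.finish_job(): hands the job in, once; it reports no verdict.
The state is a dict: "time_s": time; "q": joint angles; "dq": joint speeds; "joint_efforts": joint torques, N m; "tcp_pos": TCP position; "tcp_rot": TCP orientation; "contact_force": force on the tool from outside, world axes, zero at the start; "ft_torque": the same for the moment, N m; "gripper_width": opening from 0.0 (shut) to 1.0 (fully open).
Only numpy, scipy, OpenCV 4.12 (cv2) and the standard library are available. Lean on these libraries where they do the work, as an engineer would, in place of code of your own. Each camera call takes 0.05 s, during which the arm holds its last target.

## Working session

There is one attempt and no reset: what is moved stays moved. The work goes in short steps, Python scripts to look and compute and a shell command to move; the robot and the scene stay as the last step left them, time stands still between calls to the robot, and variables do not carry over. Pictures are saved under pics/ and viewed, and the job is handed in when it is done.

```bash
mkdir -p pics; ls; python3 - <<'E'
from plant import telemetry, imaging, ticket, arm
import cv2,numpy as np
print(telemetry.observe()); print(arm.pinch_z, [a for a in dir(arm) if a[0]!='_'])
for n in("top","side"):
    f=imaging.grab_frame(n); cv2.imwrite(f"pics/{n}0.png",f["image"][:,:,::-1]); print(n,f["K"],f["extrinsics"],[k for k in f])
    np.savez(f"{n}0.npz",**{k:np.asarray(v) for k,v in f.items()})
E
```

```text
pics
{'time_s': 0.0, 'q': array([-1.23059550e+00,  3.00514217e-01,  1.52161033e+00,  6.14993470e-06,
        1.32068017e+00, -6.65814234e-02]), 'dq': array([-9.61951695e-05,  2.03876794e-04,  7.09228991e-04, -1.89289377e-03,
        8.72003615e-04,  1.41526481e-04]), 'joint_efforts': array([-3.93459632e-04, -5.31806946e+01, -3.52746499e+01,  7.08376430e-02,
        2.43258476e-02, -9.62651211e-05]), 'tcp_pos': array([ 0.21752856, -0.50486   ,  0.20485031]), 'tcp_rot': array([ 1.99794055,  0.41331878, -1.99826575]), 'contact_force': array([ 0.56267042, -0.69354996,  0.58479597]), 'ft_torque': array([-0.03433564, -0.02678551, -0.04169727]), 'gripper_width': 0.9993899044906409}
0.0188 ['MotionError', 'pinch_z']
top [[502.69131307   0.         314.54064983]
 [  0.         502.69131307 210.34900601]
 [  0.           0.           1.        ]] [[-5.73508154e-03  9.96083862e-01 -8.82272509e-02  4.89387351e-01]
 [-9.99983395e-01 -5.66286735e-03  1.06878009e-03  2.40317992e-01]
 [ 5.64975383e-04  8.82319154e-02  9.96099799e-01  1.61867080e+00]
 [ 0.00000000e+00  0.00000000e+00  0.00000000e+00  1.00000000e+00]] ['image', 'z_map', 'K', 'extrinsics']
side [[388.99298872   0.         318.12085205]
 [  0.         388.99298872 203.19452421]
 [  0.           0.           1.        ]] [[-0.98642967  0.09307237 -0.13525549  0.44754459]
 [-0.16334616 -0.47319159  0.8656834   1.41265289]
 [ 0.01656944  0.87602925  0.48197324  0.6924646 ]
 [ 0.          0.          0.          1.        ]] ['image', 'z_map', 'K', 'extrinsics']
```

View pics/top0.png

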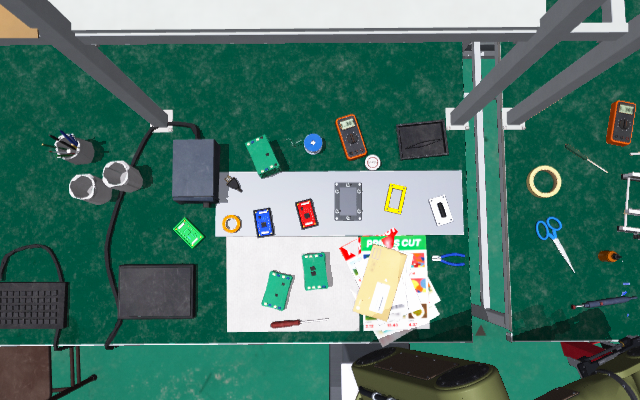

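View pics/side0.png

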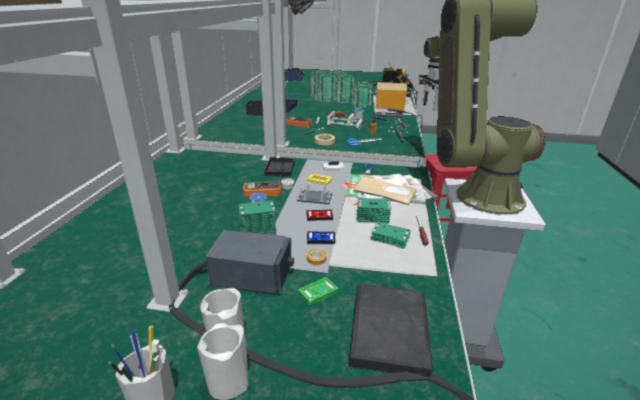

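```bash
cat > h.py <<'E'
import numpy as np,cv2
def cloud(f):
    z=f["z_map"]; K=f["K"]; T=f["extrinsics"]
    v,u=np.mgrid[:z.shape[0],:z.shape[1]]
    p=np.stack([(u-K[0,2])/K[0,0]*z,-(v-K[1,2])/K[1,1]*z,-z],-1)
    w=p@T[:3,:3].T+T[:3,3]; w[z==0]=np.nan; return w
def parts(f, masks):
    w=cloud(f)
E
python3 - <<'E'
import numpy as np,cv2
from h import *
f=np.load("top0.npz"); w=cloud(f); im=f["image"]
for (c,r) in [(262,222),(306,213),(347,201),(396,198),(440,209),(231,224),(372,162),(450,259),(290,178),(335,225),(300,300),(263,155),(312,143)]:
    print((c,r),np.round(w[r,c],4),im[r,c])
c=im[145:285,200:480]; c=cv2.resize(c,None,fx=2.85,fy=2.85,interpolation=cv2.INTER_CUBIC)
cv2.imwrite("pics/crop0.png",c[:,:,::-1])
E
```

```text
(262, 222) [0.5954 0.4074 0.0087] [ 53  76 178]
(306, 213) [0.6225 0.2659 0.0223] [139  42  47]
(347, 201) [0.6616 0.1339 0.0087] [144 148 167]
(396, 198) [ 0.6716 -0.0258 -0.0015] [212 216 228]
(440, 209) [ 0.632  -0.1591  0.032 ] [38 40 43]
(231, 224) [5.901e-01 5.081e-01 4.000e-04] [229 232 240]
(372, 162) [0.7866 0.0525 0.0182] [186 180 182]
(450, 259) [ 0.4737 -0.1955 -0.0028] [ 0 85 63]
(290, 178) [0.7376 0.3174 0.0075] [216 221 231]
(335, 225) [0.5845 0.1732 0.0082] [221 225 233]
(300, 300) [ 0.3463  0.2866 -0.0034] [238 236 238]
(263, 155) [0.796  0.3961 0.0947] [ 31 177 132]
(312, 143) [0.8453 0.2455 0.0385] [245 245 248]
```

View pics/crop0.png

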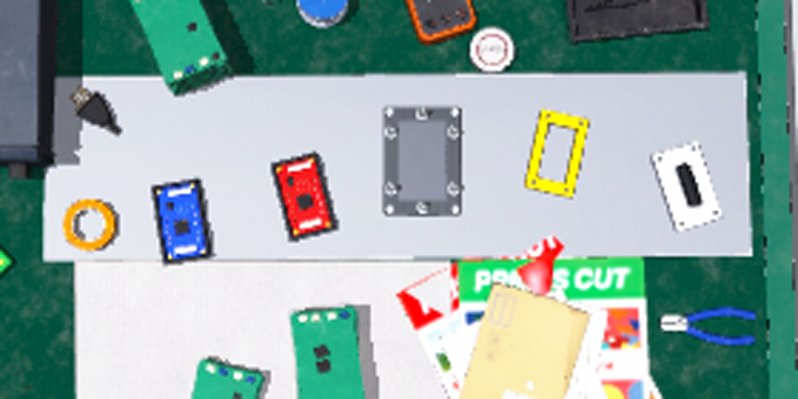

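```bash
cat >> h.py <<'E'
def ray(f,uv,z):
    K=f["K"];T=f["extrinsics"]; uv=np.atleast_2d(uv).astype(float)
    d=np.stack([(uv[:,0]-K[0,2])/K[0,0],-(uv[:,1]-K[1,2])/K[1,1],-np.ones(len(uv))],-1)@T[:3,:3].T
    o=T[:3,3]; return o+d*((z-o[2])/d[:,2])[:,None]
def proj(f,P):
    K=f["K"];T=f["extrinsics"]; c=(np.atleast_2d(P)-T[:3,3])@T[:3,:3]
    return np.stack([K[0,2]+K[0,0]*c[:,0]/-c[:,2],K[1,2]-K[1,1]*c[:,1]/-c[:,2]],-1)
def measure(f,box,z,kind,dbg=None,S=6):
    """box c0,c1,r0,r1; mask of what differs from mat; rect at height z (top)"""
    c0,c1,r0,r1=box; im=f["image"][r0:r1,c0:c1]
    im=cv2.resize(im,None,fx=S,fy=S,interpolation=cv2.INTER_LINEAR).astype(int)
    if kind=="mat": bg=np.array([215,219,229]); m=(np.abs(im-bg).max(-1)>55)
    elif kind=="white": m=(im.min(-1)>238)|(im.max(-1)<130)
    elif kind=="dark": m=im.max(-1)<190
    elif kind=="yellow": m=(im[...,2]<120)
    m=m.astype(np.uint8)
    n,l,st,_=cv2.connectedComponentsWithStats(m); k=1+np.argmax(st[1:,4]); m=(l==k).astype(np.uint8)
    cs,_=cv2.findContours(m,cv2.RETR_EXTERNAL,cv2.CHAIN_APPROX_NONE)
    c=max(cs,key=cv2.contourArea)[:,0].astype(float)
    uv=(c+.5)/S-.5+[c0,r0]
    P=ray(f,uv,z)[:,:2]
    (cx,cy),(a,b),_=cv2.minAreaRect((P*1000).astype(np.float32))
    mm=cv2.moments((P*1000-500).astype(np.float32)[:,None])
    gx,gy=mm['m10']/mm['m00']+500,mm['m01']/mm['m00']+500
    yaw=.5*np.arctan2(2*mm['mu11'],mm['mu20']-mm['mu02'])
    if dbg: cv2.imwrite(dbg,m*255)
    return np.round([cx,cy,a,b,gx,gy,np.degrees(yaw),mm['m00']/1],1)
E
python3 - <<'E'
from h import *
f=dict(np.load("top0.npz")); w=cloud(f)
m=w[215:233,330:380,2]; print(np.nanmean(m),np.nanstd(m)); m=w[175:178,250:330,2]; print(np.nanmean(m))
for n,b,z,k in [("blue",(247,280,200,240),.017,"mat"),("red",(290,325,193,234),.017,"mat"),("nest",(325,372,175,228),.013,"mat"),("yellow",(380,412,178,220),.017,"yellow"),("cover",(424,460,188,230),.017,"white"),("tape",(218,244,212,236),.019,"mat")]:
    print(n,measure(f,b,z,k,f"pics/m_{n}.png"))
for n,uv,z in [("tin",(372,162),.024),("cut",(448,259),.01)]: print(n,ray(f,uv,z))
E
python3 -c "
import cv2,numpy as np
I=[cv2.resize(cv2.imread(f'pics/m_{n}.png'),(150,240)) for n in ('blue','red','nest','yellow','cover')]
cv2.imwrite('pics/masks.png',np.hstack(I))"
```

```text
0.004290638104495672 0.005837795342842701
0.005965823407148123
blue [ 593.6  400.8   93.8   61.8  593.6  401.2   10.1 5341.8]
red [ 621.2  264.1   94.5   60.8  621.4  264.8   13.9 5265.1]
nest [ 6.60500e+02  1.30600e+02  9.15000e+01  1.23800e+02  6.59300e+02
  1.31000e+02 -3.20000e+00  1.05487e+04]
yellow [ 668.5  -19.3   57.4   92.1  668.5  -19.2  -13.5 5030.7]
cover [ 630.5 -165.4   89.6   52.5  630.2 -165.1   17.  4067.2]
tape [ 590.8  504.    63.4   58.5  590.9  503.6   85.5 3010.4]
tin [[0.78549755 0.05314122 0.024     ]]
cut [[ 0.47385714 -0.18568574  0.01      ]]
```

View pics/masks.png

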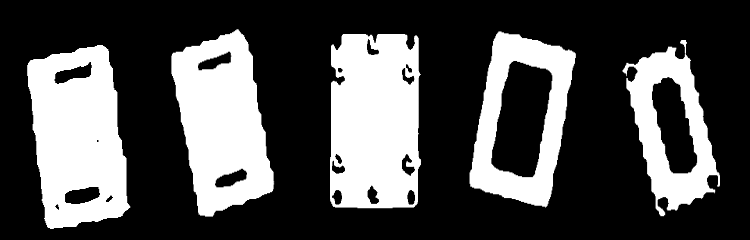

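```bash
cat >> h.py <<'E'
def boxpts(x,y,yaw,L=.09,W=.054,z0=.003,h=.014):
    c,s=np.cos(yaw),np.sin(yaw)
    return np.array([[x+c*a-s*b,y+s*a+c*b,z] for z in(z0,z0+h) for a,b in((-L/2,-W/2),(L/2,-W/2),(L/2,W/2),(-L/2,W/2))])
def overlay(f,poses,centre,path,half=(22,26),S=12):
    """poses list of (x,y,yawdeg,L,W,z0,h)"""
    u,v=proj(f,[centre])[0].round().astype(int); c0,r0=u-half[0],v-half[1]
    im=cv2.resize(np.ascontiguousarray(f["image"][r0:v+half[1],c0:u+half[0],::-1]),None,fx=S,fy=S,interpolation=cv2.INTER_CUBIC)
    for x,y,a,*r in poses:
        q=((proj(f,boxpts(x,y,np.radians(a),*r))-[c0,r0]+.5)*S-.5).round().astype(np.int32)
        cv2.polylines(im,[q[:4]],True,(255,0,255),1); cv2.polylines(im,[q[4:]],True,(0,255,0),1)
    if path: cv2.imwrite(path,im)
    return im
E
python3 - <<'E'
from h import *
f=dict(np.load("top0.npz"))
A=[(.5936,.401,10),(.6213,.2645,14),(.6605,.1307,0,.122,.086,.003,.01),(.6685,-.0192,-13.5),(.6303,-.1652,17)]
I=[cv2.resize(overlay(f,[a],[a[0],a[1],.015],None),(264,312)) for a in A]
cv2.imwrite("pics/ov.png",np.vstack([np.hstack(I[:3]),np.hstack(I[3:]+[I[0]*0])])[:, :792])
E
```

```text
(no output)
```

View pics/ov.png

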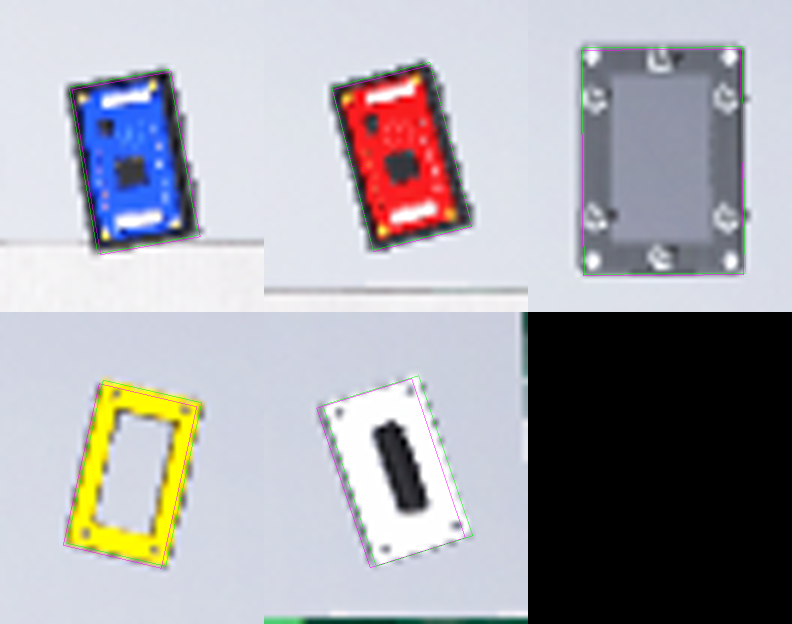

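```bash
python3 - <<'E'
from h import *
from scipy.spatial.transform import Rotation as R
for n in("top0","side0"):
    w=cloud(dict(np.load(n+".npz"))).reshape(-1,3); w=w[~np.isnan(w[:,0])]
    for lo,hi in((.06,.15),(.15,.3),(.3,.6),(.6,1.5)):
        s=w[(w[:,2]>lo)&(w[:,2]<hi)&(w[:,0]>.3)&(w[:,0]<1.0)&(abs(w[:,1]-.1)<.6)]
        h,_,_=np.histogram2d(s[:,0],s[:,1],bins=[np.arange(.3,1.01,.1),np.arange(-.5,.71,.1)])
        print(n,lo,hi);print(h.astype(int))
print(R.from_rotvec([1.99794055,0.41331878,-1.99826575]).as_matrix().round(3))
E
```

```text
top0 0.06 0.15
[[  0   0   0   0   0   0   0  89   0   0   0   0]
 [  0   0   0   0   0   0   0 571   0   0   0   0]
 [  0   0   0   0   0   0   0   0   0   0   0   0]
 [  0   0   0   0   0   0   0   0   0   0 301 356]
 [  0   0   0   0   0   0   0   0 277 168 635 786]
 [  0   0   0   0   0   0   0   0 147 222 297 340]
 [ 83 183 227   0   0   0   0   0   0   0   0   0]]
top0 0.15 0.3
[[  0   0   0   0   0   0   0   0   0   0   0   0]
 [  0   0   0   0   0   0   0   0   0   0   0   0]
 [  0   0   0   0   0   0   0   0   0   0   0   0]
 [  0   0   0   0   0   0   0   0   0   0   0   0]
 [  0   0   0   0   0   0   0   0   0   0   0   0]
 [  0   0   0   0   0   0   0   0   0   0   0   0]
 [185 402 473   0   0   0   0   0   0   0   0   0]]
top0 0.3 0.6
[[   0    0    0    0    0    0    0    0    0    0    0    0]
 [   0    0    0    0    0    0    0    0    0    0    0    0]
 [   0    0    0    0    0    0    0    0    0    0    0    0]
 [   0    0    0    0    0    0    0    0    0    0    0    0]
 [   0    0    0    0    0    0    0    0    0    0    0    0]
 [   0    0    0    0    0 
[... 1586 characters left out ...]
0]
 [   0    0    0    0    0    0    0    0    0    0    0    0]
 [   0    0    0    0    0    0    0    0    0    0    0    0]
 [   0    0    0    0    0    0    0    0    0    0    0    0]
 [ 153  626 1124   13    1    0    1    1    0    0    0    0]]
side0 0.6 1.5
[[  0   0   0   0   0   0   0   0   0   0   0   0]
 [  0   0   0   0   0   0   0   0   0   0   0   0]
 [  0   0   0   0   0   0   0   0   0   0   0   0]
 [  0   0   0   0   0   0   0   0   0   0   0   0]
 [  0   0   0   0   0   0   0   0   0   0   0   0]
 [  0   0   0   0   0   0   0   0   0   0   0   0]
 [ 25 124 145 141 169 208 268 367 449 595 802 883]]
[[-0.     0.396 -0.918]
 [ 0.001 -0.918 -0.396]
 [-1.    -0.001 -0.   ]]
```

```bash
cat > go.py <<'E'
import sys,numpy as np
from scipy.spatial.transform import Rotation as R
from plant import telemetry
s=telemetry.observe(); M=R.from_rotvec(s["tcp_rot"]).as_matrix()
x,y,z,yaw=map(float,sys.argv[1:5]); t=np.radians(yaw)
T=np.array([[0,np.sin(t),-np.cos(t)],[0,-np.cos(t),-np.sin(t)],[-1,0,0]])
rv=R.from_matrix(M.T@T).as_rotvec()
print("t",round(s["time_s"],2),"tcp",s["tcp_pos"].round(4),"w",round(s["gripper_width"]*94,1),"mm F",s["contact_force"].round(1),"q",s["q"].round(2))
print("turn",rv.round(4)," shift after turn cm",(T.T@(np.array([x,y,z])-s["tcp_pos"])*100).round(2), " shift w/o turn",(M.T@(np.array([x,y,z])-s["tcp_pos"])*100).round(2))
E
python3 go.py .5936 .401 .2 10; python3 -m crank '[[0,[0,0,0],[0.12,0,0]],[0,[0,0,0],[0.11,0,0]],[0,[0,0,0],[0,0,0]]]' 20; python3 go.py .5936 .401 .2 10
```

```text
t 0.1 tcp [ 0.2176 -0.5049  0.205 ] w 93.8 mm F [ 0.7 -0.2  0.5] q [-1.23  0.3   1.52  0.    1.32 -0.07]
turn [0.2323 0.     0.001 ]  shift after turn cm [  0.5  -82.68 -52.76]  shift w/o turn [  0.57 -68.32 -70.38]
time_s: 0.48
tcp_pos: [0.2176, -0.505, 0.2052]
tcp_rot: [2.129, 0.19, -2.129]
contact_force: [0.2, -0.5, -0.6]
gripper_width: 0.998
t 0.47 tcp [ 0.2176 -0.505   0.2052] w 93.8 mm F [ 0.2 -0.5 -0.6] q [-1.23  0.3   1.52  0.    1.32  0.16]
turn [0.0029 0.0001 0.0006]  shift after turn cm [  0.52 -82.69 -52.76]  shift w/o turn [  0.56 -82.54 -53.01]
```

```bash
python3 -m crank '[[0,[0,-4,-2.6],[0,0,0]],[0,[0,-4,-2.6],[0,0,0]],[0,[0,-4,-2.6],[0,0,0]],[0,[0,-4,-2.6],[0,0,0]],[0,[0,-4,-2.6],[0,0,0]],[0,[0,-4,-2.6],[0,0,0]],[0,[0,-4,-2.6],[0,0,0]],[0,[0,-4,-2.6],[0,0,0]],[0,[0,-4,-2.6],[0,0,0]],[0,[0,-4,-2.6],[0,0,0]]]'
python3 -m crank '[[0,[0,-4,-2.6],[0,0,0]],[0,[0,-4,-2.6],[0,0,0]],[0,[0,-4,-2.6],[0,0,0]],[0,[0,-4,-2.6],[0,0,0]],[0,[0,-4,-2.6],[0,0,0]],[0,[0,-4,-2.6],[0,0,0]],[0,[0,-4,-2.6],[0,0,0]],[0,[0,-4,-2.6],[0,0,0]],[0,[0,0,0],[0,0,0]]]'; python3 go.py .5936 .401 .1 10
```

```text
time_s: 1.72
tcp_pos: [0.4036, -0.0641, 0.2056]
tcp_rot: [2.128, 0.192, -2.127]
contact_force: [0.3, -0.7, -0.2]
gripper_width: 1.001
time_s: 2.85
tcp_pos: [0.5517, 0.2882, 0.2042]
tcp_rot: [2.124, 0.194, -2.127]
contact_force: [-0.1, -0.4, -0.2]
gripper_width: 0.995
t 2.85 tcp [0.5517 0.2882 0.2042] w 93.6 mm F [-0.1 -0.4 -0.2] q [0.42 0.47 1.3  0.   1.38 1.81]
turn [ 0.0075  0.0014 -0.0001]  shift after turn cm [ 10.42 -10.38  -6.09]  shift w/o turn [ 10.41 -10.34  -6.18]
```

```bash
python3 -m crank '[[0,[0,-3.5,-2.1],[0.007,0,0]],[0,[0,-3.5,-2.1],[0,0,0]],[0,[2,-3.35,-1.9],[0,0,0]],[0,[4.5,0,0],[0,0,0]],[0,[4.5,0,0],[0,0,0]],[0,[4,0,0],[0,0,0]],[0,[0,0,0],[0,0,0]],[0,[0,0,0],[0,0,0]]]'; python3 go.py .5936 .401 .005 10
```

```text
time_s: 3.85
tcp_pos: [0.5949, 0.3984, 0.0577]
tcp_rot: [2.135, 0.183, -2.131]
contact_force: [-0.8, -0.1, 1.0]
gripper_width: 1.0
t 3.85 tcp [0.5949 0.3984 0.0577] w 94.0 mm F [-0.8 -0.1  1. ] q [ 0.54  0.8   1.1  -0.    1.23  1.94]
turn [-0.0042 -0.0023  0.0008]  shift after turn cm [ 5.27 -0.28  0.08]  shift w/o turn [ 5.27 -0.27  0.09]
```

```bash
python3 -m crank '[[0,[2,-0.25,0.1],[0,0,0]],[0,[2,0,0],[0,0,0]],[0,[1.2,0,0],[0,0,0]],[0,[0,0,0],[0,0,0]]]'; python3 go.py .5936 .401 .005 10; python3 - <<'E'
from h import *
from plant import imaging
for n in("top","side"):
    f=imaging.grab_frame(n); a=overlay(f,[],[.594,.401,.03],f"pics/g1{n}.png",(30,25),12)
E
```

```text
time_s: 4.35
tcp_pos: [0.5927, 0.4007, 0.0037]
tcp_rot: [2.133, 0.182, -2.133]
contact_force: [-4.2, -2.0, 8.2]
gripper_width: 1.0
t 4.35 tcp [0.5927 0.4007 0.0037] w 94.0 mm F [-4.2 -2.   8.2] q [0.54 0.87 1.13 0.   1.15 1.94]
turn [-0.0045  0.0001 -0.    ]  shift after turn cm [-0.13 -0.01 -0.1 ]  shift w/o turn [-0.13 -0.01 -0.09]
```

View pics/g1side.png

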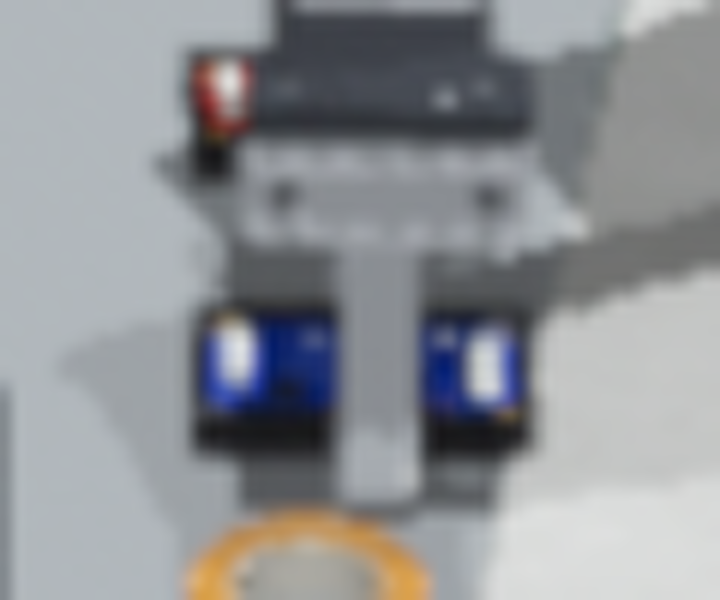

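```bash
python3 -m crank '[[0,[-0.25,0,0],[0,0,0]],[0,[0,0,0],[0,0,0]],[1,[0,0,0],[0,0,0]],[1,[0,0,0],[0,0,0]],[1,[0,0,0],[0,0,0]],[1,[0,0,0],[0,0,0]],[1,[0,0,0],[0,0,0]],[1,[0,0,0],[0,0,0]]]' 20; python3 go.py .6605 .1307 .1 0
```

```text
time_s: 5.45
tcp_pos: [0.5926, 0.4007, 0.0059]
tcp_rot: [2.133, 0.181, -2.133]
contact_force: [0.6, 0.9, -0.3]
gripper_width: 0.569
t 5.45 tcp [0.5926 0.4007 0.0059] w 53.5 mm F [ 0.6  0.9 -0.3] q [0.54 0.86 1.13 0.   1.15 1.94]
turn [0.1698 0.     0.    ]  shift after turn cm [-9.41 27.   -6.79]  shift w/o turn [-9.41 27.76 -2.13]
```

```bash
python3 -m crank '[[1,[-1.5,0,0],[0,0,0]],[1,[-2.5,0,0],[0,0,0]],[1,[-3,0,0],[0,0,0]],[1,[-2.5,0,0],[0.085,0,0]],[1,[0,0,0],[0.085,0,0]],[1,[0,3,-0.8],[0,0,0]],[1,[0,4,-1],[0,0,0]],[1,[0,4,-1],[0,0,0]],[1,[0,4,-1],[0,0,0]],[1,[0,4,-1],[0,0,0]]]'
python3 -m crank '[[1,[0,4,-1],[0,0,0]],[1,[0,2.5,-0.6],[0,0,0]],[1,[0,1,-0.2],[0,0,0]],[1,[0,0,0],[0,0,0]],[1,[0,0,0],[0,0,0]]]'; python3 go.py .6595 .1307 .06 0
```

```text
time_s: 6.7
tcp_pos: [0.641, 0.2094, 0.1022]
tcp_rot: [-2.222, 0.0, 2.22]
contact_force: [0.4, 0.7, -0.7]
gripper_width: 0.574
time_s: 7.32
tcp_pos: [0.6584, 0.1368, 0.1011]
tcp_rot: [2.221, 0.001, -2.221]
contact_force: [-1.1, 0.6, -1.2]
gripper_width: 0.574
t 7.33 tcp [0.6584 0.1368 0.1011] w 53.9 mm F [-1.1  0.6 -1.2] q [0.15 0.66 1.24 0.   1.24 1.72]
turn [ 0.0008 -0.      0.0002]  shift after turn cm [ 4.11  0.61 -0.11]  shift w/o turn [ 4.11  0.61 -0.11]
```

Down to just above the pin tips (z_tcp 60 mm puts the underside at 57 mm, pins at 43), and check with the top camera.

```bash
python3 -m crank '[[1,[2,0.61,-0.11],[0,0,0]],[1,[2.1,0,0],[0,0,0]],[1,[0,0,0],[0,0,0]],[1,[0,0,0],[0,0,0]]]'; python3 go.py .6595 .1307 .0160 0;  python3 - <<'E'
from h import *
from plant import imaging
P=[(.6605,.1307,0,.122,.086,.003,.01),(.6605,.1307,0,.09,.054,.057,.014)]
f=imaging.grab_frame("top"); a=overlay(f,P,[.66,.13,.03],"pics/p1top.png",(30,24),12)
f=imaging.grab_frame("side"); a=overlay(f,P,[.66,.13,.05],"pics/p1side.png",(30,24),12)
E
```

```text
time_s: 7.82
tcp_pos: [0.6598, 0.1297, 0.0599]
tcp_rot: [-2.221, 0.0, 2.221]
contact_force: [0.8, -0.6, -0.3]
gripper_width: 0.573
t 7.83 tcp [0.6598 0.1297 0.0599] w 53.9 mm F [ 0.8 -0.6 -0.3] q [0.14 0.71 1.27 0.   1.17 1.71]
turn [-0.0001  0.      0.    ]  shift after turn cm [ 4.39 -0.1   0.03]  shift w/o turn [ 4.39 -0.1   0.03]
```

View pics/p1top.png

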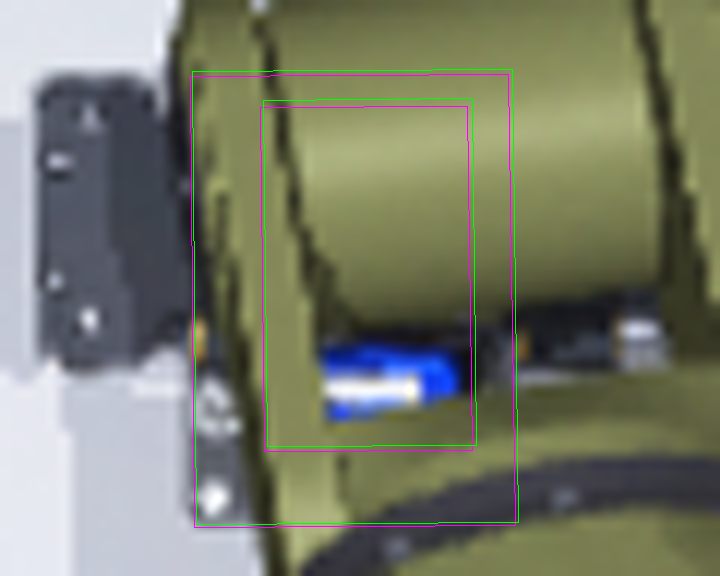

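View pics/p1side.png

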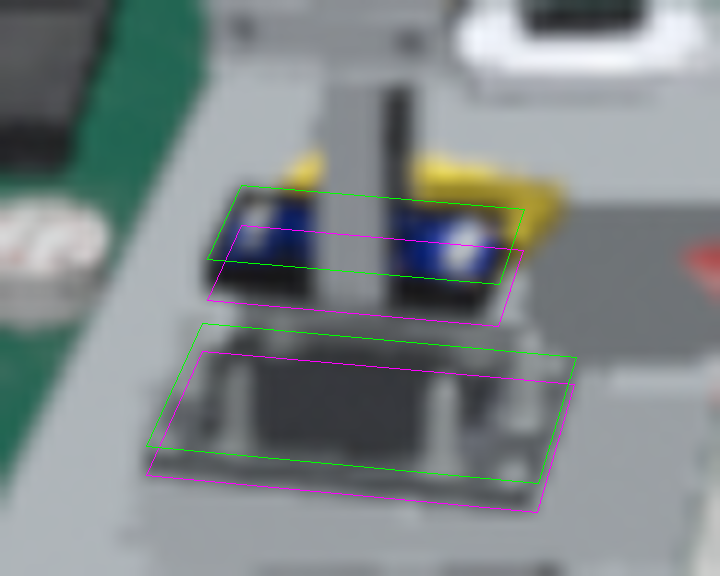

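```bash
python3 -m crank '[[1,[1,-0.1,0],[0,0,0]],[1,[1,0,0],[0,0,0]],[1,[1,0,0],[0,0,0]],[1,[0.8,0,0],[0,0,0]],[1,[0.3,0,0],[0,0,0]],[1,[0,0,0],[0,0,0]],[1,[0,0,0],[0,0,0]]]'; python3 go.py .6595 .1307 .0160 0
```

```text
time_s: 8.8
tcp_pos: [0.6599, 0.1306, 0.0193]
tcp_rot: [-2.222, 0.0, 2.221]
contact_force: [0.7, -0.4, -0.9]
gripper_width: 0.575
t 8.8 tcp [0.6599 0.1306 0.0193] w 54.0 mm F [ 0.7 -0.4 -0.9] q [0.14 0.76 1.28 0.   1.1  1.71]
turn [-0.0002 -0.0007  0.0001]  shift after turn cm [ 0.33 -0.01  0.04]  shift w/o turn [ 0.33 -0.01  0.04]
```

```bash
python3 -m crank '[[1,[0.15,0,0],[0,0,0]],[1,[0.1,0,0],[0,0,0]],[1,[0,0,0],[0,0,0]],[1,[0,0,0],[0,0,0]]]'; python3 go.py .6595 .1307 .0160 0
```

```text
time_s: 9.3
tcp_pos: [0.6597, 0.1306, 0.0165]
tcp_rot: [-2.221, 0.0, 2.221]
contact_force: [0.5, -0.2, -1.3]
gripper_width: 0.574
t 9.3 tcp [0.6597 0.1306 0.0165] w 54.0 mm F [ 0.5 -0.2 -1.3] q [0.14 0.76 1.29 0.   1.09 1.71]
turn [-0.0002 -0.      0.    ]  shift after turn cm [ 0.05 -0.01  0.02]  shift w/o turn [ 0.05 -0.01  0.02]
```

```bash
python3 -m crank '[[1,[0.05,0,0],[0,0,0]],[1,[0.03,0,0],[0,0,0]],[1,[0,0,0],[0,0,0]]]'; python3 go.py .6595 .1307 .0160 0
```

```text
time_s: 9.68
tcp_pos: [0.6597, 0.1306, 0.0159]
tcp_rot: [-2.222, 0.0, 2.221]
contact_force: [-2.1, -0.3, 2.6]
gripper_width: 0.572
t 9.68 tcp [0.6597 0.1306 0.0159] w 53.7 mm F [-2.1 -0.3  2.6] q [0.14 0.76 1.29 0.   1.09 1.71]
turn [-0.0002 -0.0002  0.    ]  shift after turn cm [-0.01 -0.01  0.02]  shift w/o turn [-0.01 -0.01  0.02]
```

```bash
python3 -m crank '[[0.2,[0,0,0],[0,0,0]],[0.2,[0,0,0],[0,0,0]],[0,[0,0,0],[0,0,0]],[0,[0,0,0],[0,0,0]],[0,[-2,0,0],[0,0,0]],[0,[-4,0,0],[0,0,0]],[0,[-4,0,0],[0,0,0]],[0,[0,0,0],[0.12,0,0]],[0,[0,0,0],[0.115,0,0]],[0,[0,0,0],[0,0,0]]]'; python3 go.py .6685 -.0192 .05 -13.5
```

```text
time_s: 10.92
tcp_pos: [0.6599, 0.1306, 0.117]
tcp_rot: [-2.098, 0.247, 2.096]
contact_force: [0.6, 0.2, -0.1]
gripper_width: 1.001
t 10.93 tcp [0.6599 0.1306 0.117 ] w 94.1 mm F [ 0.6  0.2 -0.1] q [0.14 0.65 1.22 0.   1.27 1.95]
turn [ 0.0011 -0.0012  0.0005]  shift after turn cm [ 6.7  14.37 -4.34]  shift w/o turn [ 6.7  14.37 -4.31]
```

```bash
python3 -m crank '[[0,[0,4,-1.2],[0,0,0]],[0,[0,4,-1.2],[0,0,0]],[0,[0,4,-1.2],[0,0,0]],[0,[0,2.37,-0.72],[0,0,0]],[0,[3,0,0],[0,0,0]],[0,[3.7,0,0],[0,0,0]],[0,[0,0,0],[0,0,0]],[0,[0,0,0],[0,0,0]]]'; python3 go.py .6685 -.0192 .0059 -13.5;  python3 - <<'E'
from h import *
from plant import imaging
P=[(.6605,.1307,0,.122,.086,.003,.01),(.6605,.1307,0,.09,.054,.013,.014)]
f=imaging.grab_frame("top"); a=overlay(f,P,[.66,.13,.03],"pics/p2top.png",(24,24),12)
P=[(.6685,-.0192,-13.5)]
f=imaging.grab_frame("side"); a=overlay(f,P,[.66,-.01,.05],"pics/p2side.png",(30,24),12)
E
```

```text
time_s: 11.92
tcp_pos: [0.669, -0.019, 0.0504]
tcp_rot: [-2.099, 0.247, 2.095]
contact_force: [0.6, -1.1, 0.8]
gripper_width: 0.998
t 11.93 tcp [ 0.669  -0.019   0.0504] w 93.9 mm F [ 0.6 -1.1  0.8] q [-0.08  0.71  1.28  0.    1.14  1.72]
turn [ 0.0015 -0.0018  0.0003]  shift after turn cm [4.45 0.03 0.04]  shift w/o turn [4.45 0.03 0.05]
```

View pics/p2top.png

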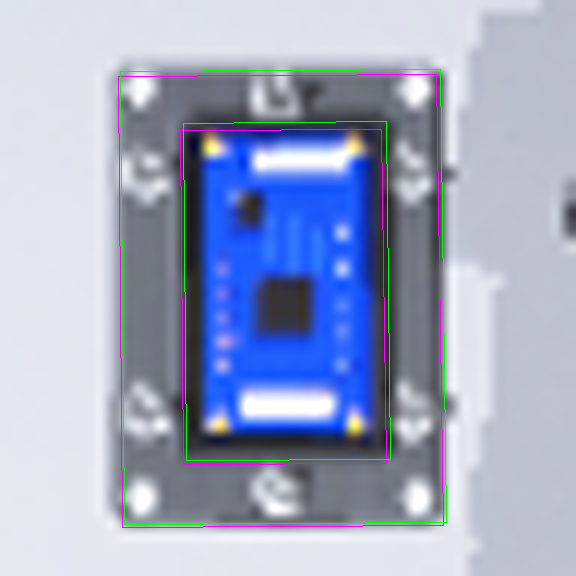

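View pics/p2side.png

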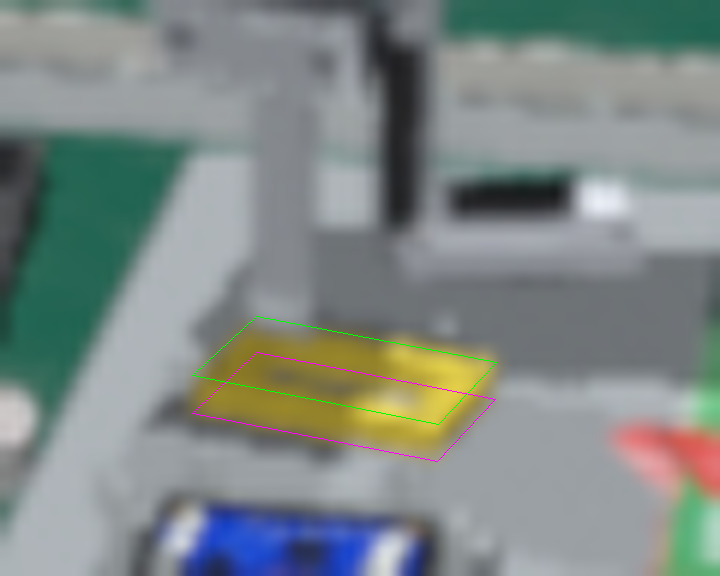

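```bash
python3 -m crank '[[0,[2,0.03,0.04],[0,0,0]],[0,[2,0,0],[0,0,0]],[0,[0.45,0,0],[0,0,0]],[0,[0,0,0],[0,0,0]],[1,[0,0,0],[0,0,0]],[1,[0,0,0],[0,0,0]],[1,[0,0,0],[0,0,0]],[1,[0,0,0],[0,0,0]],[1,[0,0,0],[0,0,0]],[1,[0,0,0],[0,0,0]]]' 20;python3 go.py .6685 -.0192 .0059 -13.5
```

```text
time_s: 13.28
tcp_pos: [0.6676, -0.0194, 0.0038]
tcp_rot: [-2.096, 0.248, 2.097]
contact_force: [1.4, -0.6, 0.5]
gripper_width: 0.572
t 13.28 tcp [ 0.6676 -0.0194  0.0038] w 53.8 mm F [ 1.4 -0.6  0.5] q [-0.08  0.77  1.31  0.    1.07  1.72]
turn [ 0.0004  0.0005 -0.0001]  shift after turn cm [-0.21 -0.04 -0.09]  shift w/o turn [-0.21 -0.04 -0.09]
```

```bash
python3 -m crank '[[1,[-1.5,0,0],[0,0,0]],[1,[-2.5,0,0],[0,0,0]],[1,[-3,0,0],[0,0,0]],[1,[-3,0,0],[-0.12,0,0]],[1,[0,0,0],[-0.116,0,0]],[1,[0,-3,0.2],[0,0,0]],[1,[0,-4,0.2],[0,0,0]],[1,[0,-4,0.2],[0,0,0]],[1,[0,-3,0.2],[0,0,0]],[1,[0,0,0],[0,0,0]]]'; python3 go.py .6596 .1307 .06 0
```

```text
time_s: 14.52
tcp_pos: [0.6594, 0.1225, 0.105]
tcp_rot: [2.22, 0.004, -2.219]
contact_force: [-0.0, -0.2, -1.1]
gripper_width: 0.571
t 14.53 tcp [0.6594 0.1225 0.105 ] w 53.7 mm F [-0.  -0.2 -1.1] q [0.13 0.66 1.24 0.   1.24 1.7 ]
turn [ 0.0034 -0.0005  0.0002]  shift after turn cm [ 4.5  -0.82 -0.02]  shift w/o turn [ 4.5  -0.82 -0.03]
```

```bash
python3 -m crank '[[1,[1.5,-0.8,0],[0.003,0,0]],[1,[3,0,0],[0,0,0]],[1,[1,0,0],[0,0,0]],[1,[1,0,0],[0,0,0]],[1,[0.6,0,0],[0,0,0]],[1,[0.3,0,0],[0,0,0]],[1,[0,0,0],[0,0,0]],[1,[0,0,0],[0,0,0]]]'; python3 go.py .6596 .1307 .0278 0
```

```text
time_s: 15.52
tcp_pos: [0.6598, 0.1286, 0.0306]
tcp_rot: [-2.221, 0.002, 2.22]
contact_force: [-0.1, -0.2, -1.3]
gripper_width: 0.574
t 15.53 tcp [0.6598 0.1286 0.0306] w 54.0 mm F [-0.1 -0.2 -1.3] q [0.14 0.74 1.28 0.   1.12 1.71]
turn [-0.0022 -0.0006  0.0001]  shift after turn cm [ 0.28 -0.21  0.02]  shift w/o turn [ 0.28 -0.21  0.02]
```

```bash
python3 -m crank '[[1,[0.1,-0.18,0],[0,0,0]],[1,[0.1,0,0],[0,0,0]],[1,[0,0,0],[0,0,0]],[1,[0,0,0],[0,0,0]]]'; python3 go.py .6596 .1307 .0278 0;python3 -m crank '[[1,[0.05,0,0],[0,0,0]],[1,[0.04,0,0],[0,0,0]],[1,[0,0,0],[0,0,0]]]'; python3 go.py .6596 .1307 .0278 0
```

```text
time_s: 16.02
tcp_pos: [0.6597, 0.1304, 0.0282]
tcp_rot: [-2.22, 0.002, 2.22]
contact_force: [0.4, 0.6, -1.2]
gripper_width: 0.572
t 16.02 tcp [0.6597 0.1304 0.0282] w 53.8 mm F [ 0.4  0.6 -1.2] q [ 0.14  0.75  1.28 -0.    1.11  1.71]
turn [-0.0022 -0.      0.    ]  shift after turn cm [ 0.04 -0.03  0.01]  shift w/o turn [ 0.04 -0.03  0.01]
time_s: 16.4
tcp_pos: [0.6597, 0.1304, 0.0277]
tcp_rot: [-2.221, 0.002, 2.22]
contact_force: [-2.2, 0.2, 5.4]
gripper_width: 0.577
t 16.4 tcp [0.6597 0.1304 0.0277] w 54.2 mm F [-2.2  0.2  5.4] q [ 0.14  0.75  1.28 -0.    1.11  1.71]
turn [-0.0022 -0.0003  0.    ]  shift after turn cm [-0.01 -0.03  0.01]  shift w/o turn [-0.01 -0.03  0.01]
```

```bash
python3 -m crank '[[0.2,[0,0,0],[0,0,0]],[0.2,[0,0,0],[0,0,0]],[0,[0,0,0],[0,0,0]],[0,[0,0,0],[0,0,0]],[0,[-2,0,0],[0,0,0]],[0,[-4,0,0],[0,0,0]],[0,[-3,0,0],[0,0,0]],[0,[0,0,0],[-0.12,0,0]],[0,[0,0,0],[-0.124,0,0]],[0,[0,0,0],[0,0,0]]]'; python3 go.py .6213 .2643 .05 14
```

```text
time_s: 17.65
tcp_pos: [0.6599, 0.1304, 0.1187]
tcp_rot: [2.095, 0.254, -2.092]
contact_force: [0.1, -0.6, 0.0]
gripper_width: 1.001
t 17.65 tcp [0.6599 0.1304 0.1187] w 94.0 mm F [ 0.1 -0.6  0. ] q [0.14 0.65 1.22 0.   1.27 1.47]
turn [-0.0033 -0.0013 -0.0001]  shift after turn cm [  6.87 -13.92   0.5 ]  shift w/o turn [  6.86 -13.92   0.56]
```

```bash
python3 -m crank '[[0,[0,-4,0.15],[0,0,0]],[0,[0,-4,0.15],[0,0,0]],[0,[0,-4,0.15],[0,0,0]],[0,[0,-1.92,0.05],[0,0,0]],[0,[3,0,0],[0,0,0]],[0,[3.8,0,0],[0,0,0]],[0,[0,0,0],[0,0,0]],[0,[0,0,0],[0,0,0]]]'; python3 go.py .6213 .2643 .0055 14;  python3 - <<'E'
from h import *
from plant import imaging
P=[(.6605,.1307,0,.122,.086,.003,.01),(.6605,.1307,0,.09,.054,.027,.014)]
f=imaging.grab_frame("top"); a=overlay(f,P,[.66,.13,.03],"pics/p3top.png",(24,24),12)
E
```

```text
time_s: 18.65
tcp_pos: [0.6224, 0.2642, 0.0511]
tcp_rot: [2.096, 0.254, -2.092]
contact_force: [-0.2, -0.5, 0.4]
gripper_width: 1.001
t 18.65 tcp [0.6224 0.2642 0.0511] w 94.1 mm F [-0.2 -0.5  0.4] q [ 0.35  0.72  1.26 -0.    1.16  1.68]
turn [-0.0037 -0.0019  0.0001]  shift after turn cm [ 4.56 -0.04  0.1 ]  shift w/o turn [ 4.56 -0.04  0.11]
```

View pics/p3top.png

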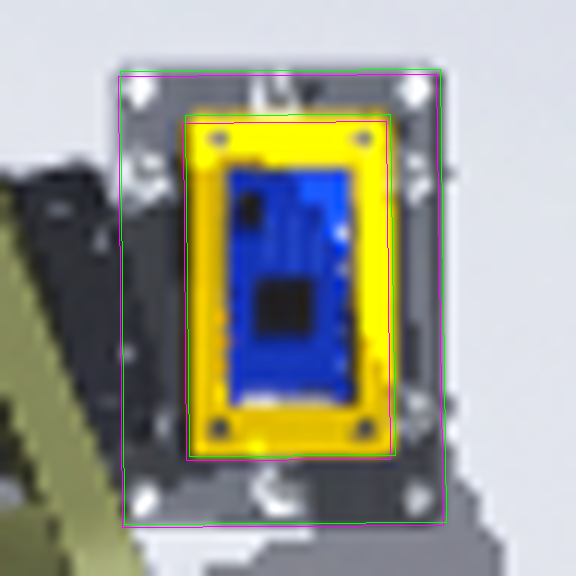

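```bash
python3 -m crank '[[0,[2,-0.02,0],[0,0,0]],[0,[2,0,0],[0,0,0]],[0,[0.4,0,0],[0,0,0]],[0,[0,0,0],[0,0,0]],[1,[0,0,0],[0,0,0]],[1,[0,0,0],[0,0,0]],[1,[0,0,0],[0,0,0]],[1,[0,0,0],[0,0,0]],[1,[0,0,0],[0,0,0]],[1,[0,0,0],[0,0,0]]]' 20;python3 go.py .6213 .2643 .0055 14
```

```text
time_s: 19.95
tcp_pos: [0.6214, 0.2645, 0.0053]
tcp_rot: [2.093, 0.254, -2.093]
contact_force: [-0.8, 0.0, -0.2]
gripper_width: 0.574
t 19.95 tcp [0.6214 0.2645 0.0053] w 53.9 mm F [-0.8  0.  -0.2] q [0.35 0.78 1.28 0.   1.08 1.68]
turn [-0.0026 -0.      0.    ]  shift after turn cm [-0.02  0.02  0.02]  shift w/o turn [-0.02  0.02  0.02]
```

```bash
python3 -m crank '[[1,[-1.5,0,0],[0,0,0]],[1,[-2.5,0,0],[0,0,0]],[1,[-3,0,0],[0,0,0]],[1,[-3,0,0],[0.12,0,0]],[1,[0,0,0],[0.123,0,0]],[1,[0,3,-0.9],[0,0,0]],[1,[0,4,-1.1],[0,0,0]],[1,[0,3.5,-1.1],[0,0,0]],[1,[0,2.5,-0.7],[0,0,0]],[1,[0,0,0],[0,0,0]]]'; python3 go.py .6604 .1306 .06 0
```

```text
time_s: 21.2
tcp_pos: [0.6597, 0.1328, 0.1062]
tcp_rot: [-2.221, 0.004, 2.219]
contact_force: [0.4, -0.2, -1.0]
gripper_width: 0.57
t 21.2 tcp [0.6597 0.1328 0.1062] w 53.6 mm F [ 0.4 -0.2 -1. ] q [ 0.14  0.66  1.23 -0.    1.25  1.72]
turn [-0.0035 -0.0009 -0.    ]  shift after turn cm [ 4.62  0.22 -0.07]  shift w/o turn [ 4.62  0.22 -0.06]
```

```bash
python3 -m crank '[[1,[1.5,0.15,-0.05],[0,0,0]],[1,[2.5,0,0],[0,0,0]],[1,[1,0,0],[0,0,0]],[1,[0.8,0,0],[0,0,0]],[1,[0.2,0,0],[0,0,0]],[1,[0,0,0],[0,0,0]],[1,[0,0,0],[0,0,0]]]'; python3 go.py .6604 .1306 .0433 0
```

```text
time_s: 22.08
tcp_pos: [0.66, 0.133, 0.0459]
tcp_rot: [-2.222, 0.001, 2.22]
contact_force: [-0.5, -0.1, -0.8]
gripper_width: 0.571
t 22.07 tcp [0.66   0.133  0.0459] w 53.7 mm F [-0.5 -0.1 -0.8] q [0.14 0.73 1.27 0.   1.14 1.72]
turn [-0.0012 -0.0009  0.0001]  shift after turn cm [ 0.26  0.24 -0.04]  shift w/o turn [ 0.26  0.24 -0.04]
```

```bash
python3 -m crank '[[1,[0.1,0.22,-0.03],[0,0,0]],[1,[0.08,0,0],[0,0,0]],[1,[0,0,0],[0,0,0]],[1,[0,0,0],[0,0,0]]]'; python3 go.py .6604 .1306 .0433 0;python3 -m crank '[[1,[0.05,0,0],[0,0,0]],[1,[0.04,0,0],[0,0,0]],[1,[0,0,0],[0,0,0]]]'; python3 go.py .6604 .1306 .0433 0
```

```text
time_s: 22.58
tcp_pos: [0.66, 0.1308, 0.0435]
tcp_rot: [-2.221, 0.001, 2.221]
contact_force: [0.0, -0.2, -1.1]
gripper_width: 0.576
t 22.57 tcp [0.66   0.1308 0.0435] w 54.2 mm F [ 0.  -0.2 -1.1] q [0.14 0.73 1.27 0.   1.14 1.71]
turn [-0.0012 -0.      0.    ]  shift after turn cm [ 0.02  0.02 -0.04]  shift w/o turn [ 0.02  0.02 -0.04]
time_s: 22.95
tcp_pos: [0.6601, 0.1308, 0.0432]
tcp_rot: [-2.221, 0.001, 2.22]
contact_force: [-3.1, -0.0, 5.1]
gripper_width: 0.57
t 22.95 tcp [0.6601 0.1308 0.0432] w 53.6 mm F [-3.1 -0.   5.1] q [0.14 0.73 1.27 0.   1.14 1.71]
turn [-0.0011 -0.0004  0.0001]  shift after turn cm [-0.01  0.02 -0.03]  shift w/o turn [-0.01  0.02 -0.03]
```

```bash
python3 -m crank '[[0.2,[0,0,0],[0,0,0]],[0.2,[0,0,0],[0,0,0]],[0,[0,0,0],[0,0,0]],[0,[0,0,0],[0,0,0]],[0,[-2,0,0],[0,0,0]],[0,[-4,0,0],[0,0,0]],[0,[-2,0,0],[-0.1,0,0]],[0,[0,0,0],[-0.1,0,0]],[0,[0,0,0],[-0.098,0,0]],[0,[0,0,0],[0,0,0]]]'; python3 go.py .6303 -.1652 .05 17
```

```text
time_s: 24.2
tcp_pos: [0.6603, 0.1308, 0.1239]
tcp_rot: [2.064, 0.308, -2.061]
contact_force: [-0.4, 0.6, 0.6]
gripper_width: 0.999
t 24.2 tcp [0.6603 0.1308 0.1239] w 93.9 mm F [-0.4  0.6  0.6] q [ 0.14  0.64  1.22 -0.    1.28  1.42]
turn [-0.0005 -0.0013 -0.0002]  shift after turn cm [ 7.39 27.43 11.52]  shift w/o turn [ 7.39 27.43 11.52]
```

```bash
python3 -m crank '[[0,[0,4,1.68],[0,0,0]],[0,[0,4,1.68],[0,0,0]],[0,[0,4,1.68],[0,0,0]],[0,[0,4,1.68],[0,0,0]],[0,[0,4,1.68],[0,0,0]],[0,[0,4,1.68],[0,0,0]],[0,[0,3.43,1.44],[0,0,0]],[0,[3.5,0,0],[0,0,0]],[0,[3.5,0,0],[0,0,0]],[0,[0,0,0],[0,0,0]]]'; python3 -m crank '[[0,[0,0,0],[0,0,0]]]'; python3 go.py .6303 -.1652 .0055 17;  python3 - <<'E'
from h import *
from plant import imaging
P=[(.6605,.1307,0,.122,.086,.003,.01),(.6605,.1307,0,.09,.054,.041,.014)]
f=imaging.grab_frame("top"); a=overlay(f,P,[.66,.13,.03],"pics/p4top.png",(24,24),12)
P=[(.6303,-.1652,17)]
f=imaging.grab_frame("side"); a=overlay(f,P,[.63,-.16,.03],"pics/p4side.png",(24,24),12)
E
```

```text
time_s: 25.45
tcp_pos: [0.6289, -0.1649, 0.0508]
tcp_rot: [2.06, 0.308, -2.068]
contact_force: [-0.2, -0.4, 0.3]
gripper_width: 1.002
time_s: 25.58
tcp_pos: [0.6309, -0.1654, 0.0545]
tcp_rot: [2.064, 0.306, -2.06]
contact_force: [0.2, -0.4, 0.3]
gripper_width: 1.004
t 25.57 tcp [ 0.6309 -0.1654  0.0545] w 94.4 mm F [ 0.2 -0.4  0.3] q [-0.31  0.67  1.34  0.    1.13  0.96]
turn [-0.0008 -0.0018 -0.0012]  shift after turn cm [ 4.9  -0.03  0.05]  shift w/o turn [ 4.9  -0.04  0.06]
```

View pics/p4top.png

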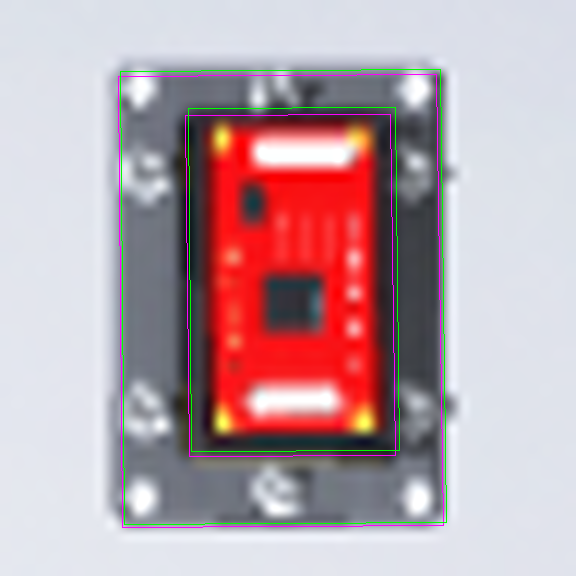

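View pics/p4side.png

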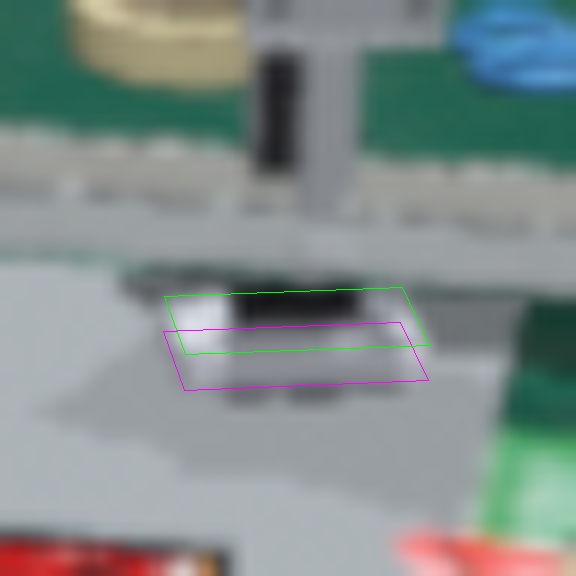

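```bash
python3 -m crank '[[0,[2,-0.03,0.03],[0,0,0]],[0,[2,0,0],[0,0,0]],[0,[0.8,0,0],[0,0,0]],[0,[0,0,0],[0,0,0]],[1,[0,0,0],[0,0,0]],[1,[0,0,0],[0,0,0]],[1,[0,0,0],[0,0,0]],[1,[0,0,0],[0,0,0]],[1,[0,0,0],[0,0,0]],[1,[0,0,0],[0,0,0]]]' 30;python3 go.py .6303 -.1652 .0055 17
```

```text
time_s: 26.92
tcp_pos: [0.6298, -0.165, 0.0045]
tcp_rot: [2.062, 0.308, -2.062]
contact_force: [-0.9, 0.3, -0.3]
gripper_width: 0.569
t 26.93 tcp [ 0.6298 -0.165   0.0045] w 53.5 mm F [-0.9  0.3 -0.3] q [-0.31  0.73  1.37 -0.    1.04  0.96]
turn [ 0.0001 -0.0001 -0.    ]  shift after turn cm [-0.1   0.03 -0.05]  shift w/o turn [-0.1   0.03 -0.05]
```

```bash
python3 -m crank '[[1,[-1.5,0,0],[0,0,0]],[1,[-2.5,0,0],[0,0,0]],[1,[-3,0,0],[0,0,0]],[1,[-3,0,0],[0.1,0,0]],[1,[-2,0,0],[0.1,0,0]],[1,[0,0,0],[0.097,0,0]],[1,[0,-3,-0.3],[0,0,0]],[1,[0,-4,-0.4],[0,0,0]],[1,[0,-4,-0.4],[0,0,0]],[1,[0,-4,-0.4],[0,0,0]]]';  python3 -m crank '[[1,[0,-4,-0.4],[0,0,0]],[1,[0,-4,-0.4],[0,0,0]],[1,[0,-4,-0.4],[0,0,0]],[1,[0,-1.5,-0.2],[0,0,0]],[1,[0,0,0],[0,0,0]],[1,[0,0,0],[0,0,0]]]'; python3 go.py .66 .1306 .0565 0
```

```text
time_s: 28.18
tcp_pos: [0.6447, -0.0138, 0.1255]
tcp_rot: [-2.222, 0.0, 2.221]
contact_force: [0.1, 0.2, -2.6]
gripper_width: 0.572
time_s: 28.92
tcp_pos: [0.6588, 0.1186, 0.1247]
tcp_rot: [-2.221, 0.002, 2.221]
contact_force: [0.4, -0.7, -2.4]
gripper_width: 0.57
t 28.93 tcp [0.6588 0.1186 0.1247] w 53.5 mm F [ 0.4 -0.7 -2.4] q [ 0.12  0.63  1.23 -0.    1.28  1.7 ]
turn [-0.0013  0.     -0.0002]  shift after turn cm [ 6.82 -1.2  -0.12]  shift w/o turn [ 6.82 -1.2  -0.12]
```

```bash
python3 -m crank '[[1,[1.5,-1.1,-0.1],[0,0,0]],[1,[2.5,0,0],[0,0,0]],[1,[1.5,0,0],[0,0,0]],[1,[0.7,0,0],[0,0,0]],[1,[0.2,0,0],[0,0,0]],[1,[0,0,0],[0,0,0]],[1,[0,0,0],[0,0,0]]]'; python3 go.py .66 .1306 .0565 0
```

```text
time_s: 29.8
tcp_pos: [0.6601, 0.131, 0.0612]
tcp_rot: [-2.222, 0.0, 2.22]
contact_force: [-0.2, -0.2, -2.5]
gripper_width: 0.572
t 29.8 tcp [0.6601 0.131  0.0612] w 53.8 mm F [-0.2 -0.2 -2.5] q [0.14 0.71 1.26 0.   1.17 1.71]
turn [-0.0003 -0.001   0.0002]  shift after turn cm [0.47 0.04 0.01]  shift w/o turn [0.47 0.04 0.01]
```

```bash
python3 -m crank '[[1,[0.2,0.02,0],[0,0,0]],[1,[0.1,0,0],[0,0,0]],[1,[0.1,0,0],[0,0,0]],[1,[0,0,0],[0,0,0]],[1,[0,0,0],[0,0,0]]]'; python3 go.py .66 .1306 .0565 0;python3 -m crank '[[1,[0.05,0,0],[0,0,0]],[1,[0,0,0],[0,0,0]]]'; python3 go.py .66 .1306 .0565 0
```

```text
time_s: 30.42
tcp_pos: [0.6598, 0.1308, 0.0565]
tcp_rot: [-2.221, 0.0, 2.221]
contact_force: [0.4, 0.2, -2.8]
gripper_width: 0.571
t 30.43 tcp [0.6598 0.1308 0.0565] w 53.7 mm F [ 0.4  0.2 -2.8] q [0.14 0.71 1.27 0.   1.16 1.71]
turn [-0.0002 -0.      0.    ]  shift after turn cm [ 0.    0.02 -0.02]  shift w/o turn [ 0.    0.02 -0.02]
time_s: 30.68
tcp_pos: [0.6599, 0.1307, 0.0565]
tcp_rot: [-2.222, 0.0, 2.221]
contact_force: [-3.5, -0.4, 4.3]
gripper_width: 0.572
t 30.68 tcp [0.6599 0.1307 0.0565] w 53.7 mm F [-3.5 -0.4  4.3] q [ 0.14  0.71  1.27 -0.    1.16  1.71]
turn [-0.0002 -0.0003 -0.    ]  shift after turn cm [ 0.    0.01 -0.01]  shift w/o turn [ 0.    0.01 -0.01]
```

Contact; release, raise, and swing clear to check.

```bash
python3 -m crank '[[0.2,[0,0,0],[0,0,0]],[0.2,[0,0,0],[0,0,0]],[0,[0,0,0],[0,0,0]],[0,[0,0,0],[0,0,0]],[0,[-2,0,0],[0,0,0]],[0,[-4,0,0],[0,0,0]],[0,[-4,0,0],[0,0,0]],[0,[0,4,1],[0,0,0]],[0,[0,5,1],[0,0,0]],[0,[0,5,1],[0,0,0]]]';python3 -m crank '[[0,[0,5,1],[0,0,0]],[0,[0,5,1],[0,0,0]],[0,[0,0,0],[0,0,0]],[0,[0,0,0],[0,0,0]]]'; python3 - <<'E'
from h import *
from plant import imaging
P=[(.6605,.1307,0,.122,.086,.003,.01),(.6605,.1307,0,.09,.054,.055,.014)]
f=imaging.grab_frame("top"); a=overlay(f,P,[.66,.13,.03],None,(24,24),8)
cv2.imwrite("pics/fulltop.png",f["image"][:,:,::-1])
w=cloud(f); u,v=proj(f,[[.66,.13,.07]])[0].astype(int); 
for dx in(-.035,.035):
  for dy in (-.018,.018):
    u,v=proj(f,[[.6605+dx,.1307+dy,.069]])[0].round().astype(int); print(np.nanmean(w[v-1:v+2,u-1:u+2,2]).round(4))
f=imaging.grab_frame("side"); b=overlay(f,P,[.66,.13,.05],None,(24,24),8)
cv2.imwrite("pics/p5.png",np.hstack([a,b]))
E
```

```text
time_s: 31.92
tcp_pos: [0.6295, -0.0105, 0.1578]
tcp_rot: [2.223, 0.0, -2.219]
contact_force: [0.5, 0.2, 0.1]
gripper_width: 0.999
time_s: 32.42
tcp_pos: [0.61, -0.1088, 0.1571]
tcp_rot: [-2.222, 0.0, 2.22]
contact_force: [-0.1, 0.3, -0.3]
gripper_width: 0.996
0.0673
0.0696
0.0676
0.0692
```

View pics/p5.png

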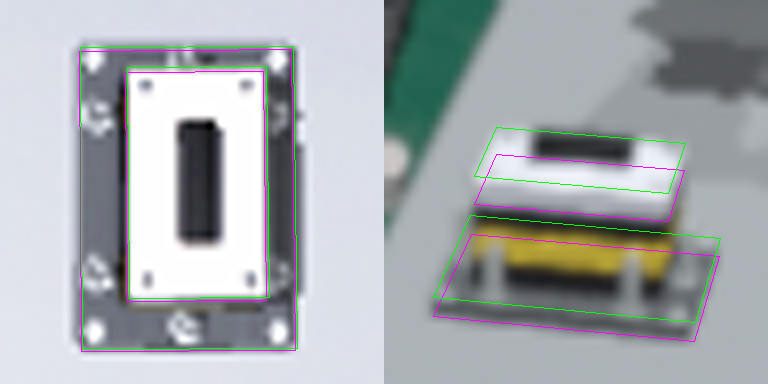

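View pics/fulltop.png

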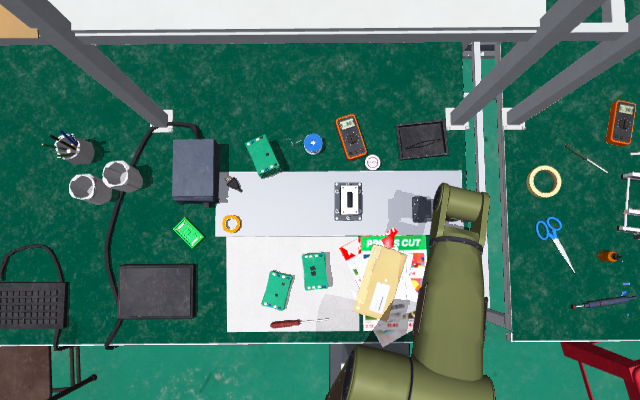

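```bash
python3 -c "
from plant import ticket; print(ticket.finish_job())"
```

```text
the job is handed in; nothing more can be done
None
```

The stack is built in the nest in the required order: blue carrier, yellow spacer, red carrier, cover. I handed the job in at about 32.5 s of the 112 s allowed. Each part was gripped across its width and lowered until it touched at 3 to 5 N. I then let it go and raised the arm clear.

**Stack checks:**
- **Position:** the top-camera overlays put every part within about 1–2 mm of the nest centre and square to it.
- **Level:** four depth readings on the cover's top face gave 67–70 mm against the expected 69 mm, so it lies flat at the right height.
- **Side view:** it shows the layers in order. Its overlay sits 2–3 mm off, by the same amount for the nest and the parts, so I put that down to camera calibration.

**Bystanders:** the tin and tape roll show at the same pixels as at the start. The cutters were hidden by the arm in the last picture, so I did not check them directly, but the gripper never came down near them.

**One disagreement:** on the first pick the fingertips briefly pressed the mat at about 8 N, so I raised them 2.5 mm before gripping.

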